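# Load two test weights on the narrow carrier rail and bolt them in

### The job

Two wide steel test weights lie on the white deck of the weight rack. Draw the sliding bolt fully back, slide the larger weight along the narrow raised rail until it is home against the end stop, slide the smaller one after it until it touches the larger, both flat and centred on the rail, and then slide the bolt fully shut behind them. Do not let a weight fall, and leave the little spare weight on the deck and everything else around the rack where it is.

Things in the scene. Friction and masses are not known exactly. Their poses are not given: they have to be found in the camera images.
- rack: White weight rack, fixed. Origin on the bench under the rail's mouth, z up. Flat deck: x -135 to 135, y -275 to 0, top z = 70 mm, no rim; it runs level into a narrow rail: 40 wide, centred on x = 0, y 0 to 200, top z = 70 mm, open drop on both sides. End stop at y = 200, 70 wide, 32 mm above the rail. Bolt channel (cheeks 12 mm high) on the deck at x 95 to 240, y -20 to 8 mm.
- mouth (a point): Centre line of the rail where the deck ends and the rail begins, on the top surface (rack frame 0, 0, 70 mm)
- rail_end (a point): Centre line of the rail at the face of the end stop, on the top surface (rack frame 0, 200, 70 mm)
- bolt (a joint): Steel sliding bolt across the rail's mouth: flat bar 135 x 12 mm along the rack's x, over y -12 to 0 mm, its top 14 mm above the deck. Metres drawn back towards the rack's +x: 0 = shut (bar end at x = -25 mm, across the rail), 0.10 = fully drawn back (bar end at x = 75 mm). Stays where it is left; moves with about 2 N.
- knob (a point): Upright round black knob of the bolt, 18 mm in diameter, from 14 to 50 mm above the deck, 15 mm from the bar's leading end: rack x = -10 mm when shut, 90 mm when drawn back, y = -6 mm. This point is on its axis, 32 mm above the deck, and moves with the bolt.
- large_weight: Larger flat steel test weight, disc 94 mm in diameter, 20 mm thick, about 0.8 kg, lying on the deck. Origin at the centre of its underside, z along its axis. It may lie on either side of the deck.
- small_weight: Smaller flat steel test weight, disc 80 mm in diameter, 20 mm thick, about 0.6 kg, lying on the deck on the side that the larger one leaves. Origin at the centre of its underside, z along its axis.
- spare_weight: Little spare weight, 48 mm in diameter, 34 mm tall, on the deck, near its end away from the rail; stays there. Origin at the centre of its underside.
- die: Stepped brass die, 36 mm in diameter, 45 mm tall, on the bench beside the rail (-x side); stays. Origin under its centre.
- cup: Steel cup, 60 mm in diameter, 55 mm tall, on the bench beside the rail (+x side); stays. Origin under its centre.
- spray_can: Grey spray can, 56 mm in diameter, 160 mm tall, on the bench at the left; stays. Origin under its centre.
- jar: White jar, 64 mm in diameter, 85 mm tall, on the bench at the right; stays. Origin under its centre.
- screwdriver: Screwdriver lying on the bench at the left; stays. Origin under its middle.
There are look-alikes about, which are no part of the job. What is shaped like the small_weight but blue or pink is not meant.

How it is judged:
On the way, in this order (a step that is already met when the one before it is completed fails the run):
1. the bolt is drawn back (at least 85 of its 100 mm) (value of joint bolt above 0.085 m), for 0.1 s.
2. the larger weight lies flat and centred on the rail, against the end stop (y of large_weight in the frame of rack above 0.143 m and x of large_weight in the frame of rack between -0.012 and 0.012 m and height (world z) of large_weight between 0.066 and 0.075 m and angle between large_weight's own z axis and vertical below 0.05 rad), for 0.2 s.
3. the smaller weight lies flat and centred on the rail, against the larger one (all of step 2 and y of small_weight in the frame of rack above 0.056 m and x of small_weight in the frame of rack between -0.012 and 0.012 m and height (world z) of small_weight between 0.066 and 0.075 m and angle between small_weight's own z axis and vertical below 0.05 rad), for 0.2 s.
4. the bolt is shut behind them (value of joint bolt below 0.01 m), for 0.2 s.
At the end, for the whole second after the job is handed in: Both weights lie flat (tilt under 0.05 rad), at rest, on the rail, their centres within 12 mm of its centre line; the larger at most 10 mm short of the end stop, the smaller at most 8 mm from the larger and with its centre at least 56 mm past the mouth; the bolt within 10 mm of fully shut (all of step 3 and linear speed of each of large_weight, small_weight below 0.02 m/s and horizontal distance between large_weight and small_weight below 0.095 m and value of joint bolt below 0.01 m); the robot touches nothing.
It fails at once if a test weight falls from the rack or tips over (height (world z) of any of large_weight, small_weight below 0.05 m or angle between any of large_weight, small_weight's own z axis and vertical above 0.5 rad).
It fails at once if the spare weight or another bystander is moved by more than 30 mm (distance of any of spare_weight, die, cup, spray_can, jar, screwdriver from where it was at the start of the episode above 0.03 m).
It also fails if it takes over 72 s, if anything falls off the work surface, if the arm or the gripper's body presses on something with over 40 N, if the wrist force passes 120 N, or if a joint passes its speed limit or range.

### The arm

A 7-joint arm with a two-finger parallel gripper is mounted at the origin on the work surface. World frame = base frame: x ahead of the robot, y to its left, z up, the work surface at z = 0. Lengths are in m, angles in rad, forces in N, time in s.
With the tool pointing down it reaches from about 0.4 to 0.875 m from the base axis. Payload 19.3 kg.
Tool frame: the origin (TCP) lies between the finger pads; the fingertips stand 17 mm ahead of it and the grasp point (between the pads) lies 2 mm behind it; z points along the fingers, y is the line along which they close (so a half turn about z gives the same grasp; the last joint's range is limited). The gripper opens to 85 mm and grips with 20 to 120 N. Pads are 22 mm wide; open, the fingers measure 114 mm over their backs; the gripper's body (76 mm by 85 mm) begins 54 mm behind the grasp point. The pads swing forward as they close: fully open they stand 13 mm farther back than shut.
Start: joints at [-1.293, 0.521, -0.036, 1.599, 0.021, 1.021, -0.113], TCP at [0.213, 0.588, 0.248] pointing down, gripper open.
Joint ranges: [-2.91, 2.91], [-0.3, 2.13], [-1.5, 1.42], [0.17, 2.43], [-1.26, 4.41], [0.16, 1.93], [-2.52, 2.52]. Speed limits (rad/s): [1.89, 1.89, 2.39, 2.39, 3.01, 3.01, 3.01].

### API

Orientations are given as [roll, pitch, yaw] about the fixed x, y, z axes, in that order (R = Rz(yaw) Ry(pitch) Rx(roll)).
In Python, from workcell import bot gives the robot as it stands.
- The arm moves only by the shell command python3 -m inch 'ROWS' [FORCE]. ROWS is JSON, a list of rows, each a list of 7 numbers: the shift along the tool's x, y, z in units of 200 mm (1.0 is 200 mm), then the turn, a rotation vector about the tool's x, y, z in units of 90 degrees (1.0 is 90 degrees), then the opening, from 0 (shut) to 1 (fully open). In form: [[x, y, z, rx, ry, rz, grip], ...]. A call has 1 to 20 rows; each row is the pose to reach, as a shift and turn from the pose commanded when the call began, along the tool's axes at that moment; what a row does not reach only later rows make up. A row lasts 1/8 s, in which the tool goes at most 62.5 mm and 10.7 degrees, less where a joint would pass 70% of its speed; a pose out of reach is approached as far as the arm can. A call with a number of a shift or a turn outside -1 to 1 is refused whole. A call with a gripper value outside its range is refused whole. The fingers move at their own pace and stop on an object; FORCE is the grip in N (left out, the last holds). Time passes only in rows, so rows that repeat a pose let the fingers close. It gives the time, the measured TCP pose, the force, the opening and the grip force at its end, in the units of the state.
- bot.observe(): the state, without advancing time (a new reading comes with each control period).
- bot.grab_frame(name): name is "scene" or "top" or "wrist"; returns a dict with "img" (420x560x3 uint8, red, green, blue), "z_map" (420x560 float32, m along the optical axis (not along the pixel's ray), 0 where there is no reading), "vfov" (degrees; the focal length in pixels is half the picture's height over the tangent of half this angle, whatever the lens; pixels are square), "cx", "cy" (the principal point, pixels), "distortion" ([k1, k2, p1, p2, k3] as OpenCV has them; the pictures are not rectified), "rvec" (rotation vector, rad) and "tvec" (3), from world to camera coordinates, as OpenCV has them. Camera axes: x right, y down, z forward; pixel columns grow to the right and rows downward; lengths in m; the calibration is good to about 2 mm. A picture is of the moment at which its call begins.
- bot.job_done(): hands the job in; it is judged then, once.
The state is a dict: "clock": time; "qpos": joint angles; "qd": joint speeds; "joint_efforts": joint torques, N m; "position": TCP position; "tool_rot": TCP orientation; "force": force on the tool from outside, world axes, zero at the start; "moment": the same for the moment, N m; "grip_width": finger opening in m; "finger_force": force on a finger pad.
Only numpy, scipy, OpenCV 4.12 (cv2) and the standard library are available. Lean on these libraries where they do the work, as an engineer would, in place of code of your own. Each camera call takes 0.05 s, during which the arm holds its last target. There are 200 camera calls.

## Working session

There is one attempt and no reset: what is moved stays moved. The work goes in short steps, Python scripts to look and compute and a shell command to move; the robot and the scene stay as the last step left them, time stands still between calls to the robot, and variables do not carry over. Pictures are saved under pics/ and viewed, at most 14 in all, crops included, and the job is handed in when it is done.

```bash
mkdir -p pics; ls
python3 - <<'E'
from workcell import bot
import cv2
print(bot.observe())
for n in("top","scene"):
    f=bot.grab_frame(n); cv2.imwrite(f"pics/{n}0.png",f["img"][...,::-1])
    print(n,{k:v for k,v in f.items() if k not in("img","z_map")})
E
```

```text
pics
{'clock': 0.0, 'qpos': array([-1.29318399,  0.52200601, -0.03635743,  1.59999607,  0.02121223,
        1.02108656, -0.1127825 ]), 'qd': array([-0.00097998,  0.00056072,  0.00114939, -0.00055691, -0.00065871,
       -0.00124104, -0.00185479]), 'joint_efforts': array([-6.51345526e-04, -9.27095175e+01,  1.97944410e+00, -3.69913137e+01,
        1.77708274e-02,  8.25129915e-03, -4.26990471e-05]), 'position': array([0.21293993, 0.58727629, 0.24773464]), 'tool_rot': array([-3.14048456e+00,  7.41219237e-05,  2.79382010e+00]), 'force': array([ 0.64418489, -0.4059759 , -0.01334833]), 'moment': array([-0.00866228, -0.03212607,  0.05809872]), 'finger_force': 0.0, 'grip_width': 0.08536512485128929}
top {'vfov': 42.54195714766138, 'cx': 280.59671828397904, 'cy': 211.08161498416897, 'distortion': array([-0.21156639,  0.        ,  0.        ,  0.        ,  0.        ]), 'rvec': array([ 2.118055  , -2.13487188,  0.17108142]), 'tvec': array([0.018859  , 0.64030002, 1.54885578])}
scene {'vfov': 54.46510315948171, 'cx': 276.9489643319148, 'cy': 212.09132056710405, 'distortion': array([-0.01905041,  0.        ,  0.        ,  0.        ,  0.        ]), 'rvec': array([ 0.88129946,  2.49886826, -1.14322151]), 'tvec': array([ 0.51977847, -0.1913046 ,  1.3444425 ])}
```

View pics/top0.png

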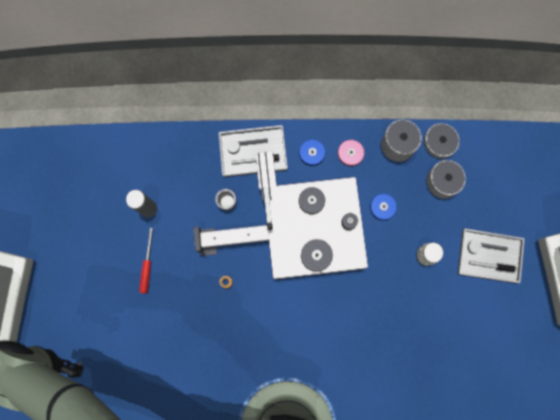

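View pics/scene0.png

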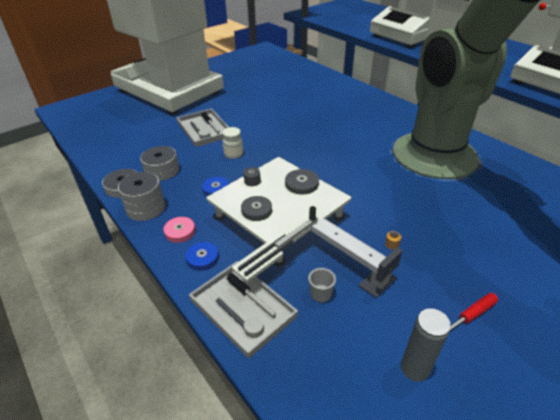

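The top view shows the deck at about (270–366, 180–277) with the rail running left to (200,240). The large weight is at (317,256), the small one at (312,200), the spare at (350,221), and the bolt is near (268,190). The scene view agrees with this.

```bash
cat > h.py <<'E'
import numpy as np, cv2
from scipy.spatial.transform import Rotation as Rot
from workcell import bot
def ortho(f,z,x0=.2,x1=.9,y0=-.5,y1=.5,s=.001,key="img"):
    """plane z seen from above; row = (x1-x)/s, col = (y1-y)/s"""
    fl=210/np.tan(np.radians(f["vfov"]/2)); K=np.array([[fl,0,f["cx"]],[0,fl,f["cy"]],[0,0,1]])
    X,Y=np.meshgrid(np.arange(x1,x0,-s),np.arange(y1,y0,-s),indexing="ij")
    P=np.stack([X,Y,0*X+z],-1).reshape(-1,3)
    m=cv2.projectPoints(P,f["rvec"],f["tvec"],K,f["distortion"])[0].reshape(*X.shape,2).astype(np.float32)
    return cv2.remap(f[key],m[...,0],m[...,1],cv2.INTER_LINEAR)
E
python3 - <<'E'
from h import *
f=bot.grab_frame("top")
o=ortho(f,.07); g=o.min(2)
m=(g>165).astype(np.uint8)
m=cv2.morphologyEx(m,cv2.MORPH_CLOSE,np.ones((7,7)))
c,_=cv2.findContours(m,0,2); m2=cv2.drawContours(0*m,c,-1,1,-1)
m2=cv2.morphologyEx(m2,cv2.MORPH_OPEN,np.ones((75,75)))
c,_=cv2.findContours(m2,0,2)
for k in c:
    r=cv2.minAreaRect(k); b=cv2.boxPoints(r)
    print(r[1],r[2],"world ctr",.9-r[0][1]*.001,.5-r[0][0]*.001,[(round(.9-q[1]*.001,3),round(.5-q[0]*.001,3)) for q in b])
cv2.imwrite("pics/o70.png",ortho(f,.09)[::,100:800,::-1][50:600])
E
```

```text
(273.2872009277344, 277.03216552734375) 84.5596694946289 world ctr 0.5914393005371095 -0.08586291503906252 [(np.float32(0.714), np.float32(0.065)), (np.float32(0.741), np.float32(-0.211)), (np.float32(0.469), np.float32(-0.237)), (np.float32(0.442), np.float32(0.039))]
(125.88394927978516, 189.53427124023438) 87.82526397705078 world ctr 0.8205196838378906 0.09698175048828123 [(np.float32(0.88), np.float32(0.194)), (np.float32(0.887), np.float32(0.005)), (np.float32(0.761), np.float32(-0.0)), (np.float32(0.754), np.float32(0.189))]
```

View pics/o70.png

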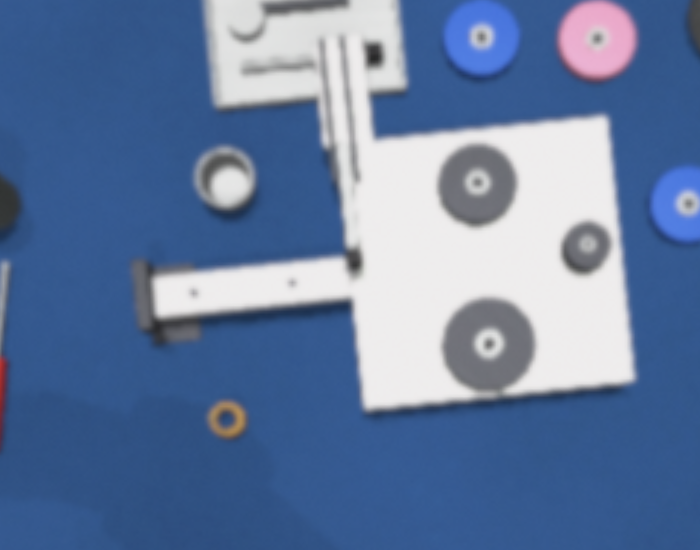

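The rectified view shows the deck, rail, end stop and knob clearly. The large weight is at about (489,343), the small at (477,183) and the spare at (587,246). Next I'll refine the rack pose and the disc centres.

```bash
cat >> h.py <<'E'
def discs(f,z=.09):
    o=ortho(f,z).astype(int); m=((o.max(2)<150)&(o.max(2)-o.min(2)<40)).astype(np.uint8)
    m=cv2.morphologyEx(m,cv2.MORPH_OPEN,np.ones((15,15)))
    out=[]
    for k in cv2.findContours(m,0,2)[0]:
        (c,r),(u,v),_=cv2.fitEllipse(k)if len(k)>5 else((0,0),(1,1),0)
        if 40<min(u,v) and max(u,v)<110: out.append((.9-r*.001,.5-c*.001,u,v))
    return out
def W(x,y):
    return RK[:2]+Rot.from_euler("z",RK[2]).as_matrix()[:2,:2]@np.array([x,y])
def RKf(x,y):
    return Rot.from_euler("z",-RK[2]).as_matrix()[:2,:2]@(np.array([x,y])-RK[:2])
def row(x,y,z,a):
    """rack-frame tcp target (m), tool-y axis angle a from rack x; prints shift/turn in row units. tool down"""
    s=bot.observe(); R=Rot.from_euler("xyz",s["tool_rot"])
    best=None
    for h in(0,np.pi):
        th=RK[2]+a+h; yv=np.array([np.cos(th),np.sin(th),0]); zv=np.array([0,0,-1.])
        T=Rot.from_matrix(np.stack([np.cross(yv,zv),yv,zv],1)); d=(R.inv()*T).as_rotvec()
        if best is None or np.linalg.norm(d)<np.linalg.norm(best): best=d
    p=np.r_[W(x,y),z]
    print("row",np.round(R.inv().apply(p-s["position"])/.2,3),np.round(best/(np.pi/2),3))
def st():
    s=bot.observe(); print("t",round(s["clock"],2),"rack tcp",np.round(np.r_[RKf(*s["position"][:2]),s["position"][2]]*1e3,1),"yaw",np.round(np.degrees(s["tool_rot"]-[0,0,RK[2]]),1),"F",np.round(s["force"],1),"w",s["grip_width"])
E
python3 - <<'E'
from h import *
f=bot.grab_frame("top")
print(discs(f))
g=ortho(f,.07).min(2)
# rail edges
L=[]
for y in np.arange(.08,.22,.005):
    col=g[:,int((.5-y)/.001)].astype(int); xs=.9-np.where(col>150)[0]*.001; xs=xs[(xs>.5)&(xs<.63)]
    L.append((y,xs.min(),xs.max()))
L=np.array(L); c=(L[:,1]+L[:,2])/2
p=np.polyfit(L[:,0],c,1); print("rail",p,np.degrees(np.arctan(-p[0])),(L[:,2]-L[:,1]).mean(),np.abs(c-np.polyval(p,L[:,0])).max())
# depth-based check
z=f["z_map"]; fl=210/np.tan(np.radians(f["vfov"]/2)); K=np.array([[fl,0,f["cx"]],[0,fl,f["cy"]],[0,0,1]])
v,u=np.mgrid[:420,:560]; n=cv2.undistortPoints(np.stack([u,v],-1).reshape(-1,1,2).astype(float),K,f["distortion"]).reshape(-1,2)
P=np.c_[n,np.ones(len(n))]*z.reshape(-1,1); R=cv2.Rodrigues(f["rvec"])[0]; P=(P-f["tvec"])@R
b=(P[:,0]>.5)&(P[:,0]<.68)&(P[:,1]>-.2)&(P[:,1]<0)
print("deck z",np.median(P[b,2]))
h=P[(P[:,2]>.085)&(P[:,2]<.12)&(P[:,0]>.5)&(P[:,0]<.65)&(P[:,1]>.2)&(P[:,1]<.3)]
print("stop",h.min(0),h.max(0),h.mean(0))
k=P[(P[:,2]>.1)&(P[:,0]>.55)&(P[:,0]<.62)&(P[:,1]>.02)&(P[:,1]<.07)]
print("knob",len(k),k.mean(0),k[:,2].max())
E
```

```text
[(0.5050360107421875, -0.08810406494140621, 87.5334701538086, 90.81779479980469), (0.5398106689453125, 0.2379784240722656, 51.04481506347656, 88.47442626953125), (0.6464605102539063, 0.4066244964599609, 50.71429443359375, 58.48503494262695), (0.6649568786621094, -0.07665289306640621, 74.08428192138672, 78.51849365234375)]
rail [-0.10211823  0.58119704] 5.830731571539493 0.04217241379310344 0.00047241379310347664
deck z 0.07119986305860457
stop [0.52072927 0.2442834  0.08660028] [0.58854307 0.26519883 0.11230748] [0.5545861  0.25430811 0.10078582]
knob 33 [0.58761138 0.04565518 0.11940982] 0.12556205475547147
```

```bash
echo 'RK=np.array([.577,.0505,.1])' >> h.py
python3 - <<'E'
from h import *
for p in((.505,-.0881),(.665,-.0767),(.5876,.0457)): print(RKf(*p))
row(-.010-.005,-.006,.248,np.pi/2); st()
E
```

```text
[-0.08547721 -0.13071957]
[ 0.07486156 -0.13534987]
[ 0.01006784 -0.00583425]
row [-2.572e+00 -1.963e+00  1.000e-03] [-0.    -0.    -0.285]
t 0.2 rack tcp [-308.6  570.6  248. ] yaw [-180.     0.   154.3] F [-0.2  0.2 -0.9] w 0.08539600613408138
```

```bash
python3 -m inch '[[-0.95,-0.72,0,0,0,0,0],[-0.95,-0.72,0,0,0,0,0],[-0.95,-0.72,0,0,0,0,0],[-0.95,-0.72,0,0,0,0,0],[-0.95,-0.72,0,0,0,0,0]]' 40; python3 -m inch '[[-0.95,-0.72,0,0,0,0,0],[-0.95,-0.72,0,0,0,0,0],[-0.95,-0.72,0,0,0,0,0],[-0.95,-0.72,0,0,0,0,0],[-0.95,-0.72,0,0,0,0,0]]'; python3 -c "
from h import *
st(); row(-.015,-.006,.109,np.pi/2)"
```

```text
clock: 0.82
position: [0.3449, 0.3842, 0.2486]
tool_rot: [-3.141, 0.001, 2.788]
force: [-0.1, 0.8, 0.2]
grip_width: 0.0001
finger_force: 0.0
clock: 1.45
position: [0.4737, 0.1844, 0.2483]
tool_rot: [-3.141, 0.001, 2.789]
force: [-1.2, 1.3, -0.7]
grip_width: 0.0
finger_force: 0.0
t 1.45 rack tcp [-89.4 143.6 248.3] yaw [-180.     0.   154.1] F [-1.2  1.3 -0.7] w 1.620084621163715e-05
row [-0.661 -0.509  0.697] [-0.001  0.    -0.288]
```

```bash
python3 -m inch '[[-0.33,-0.25,0,0,0,-0.1,0],[-0.66,-0.51,0,0,0,-0.2,0],[-0.66,-0.51,0,0,0,-0.288,0],[-0.66,-0.51,0.1,0,0,-0.288,0],[-0.66,-0.51,0.1,0,0,-0.288,0],[-0.66,-0.51,0.1,0,0,-0.288,0]]'; python3 -c "
from h import *
st(); row(-.016,-.006,.109,np.pi/2)
f=bot.grab_frame('wrist'); cv2.imwrite('pics/w1.png',f['img'][...,::-1])"
```

```text
clock: 2.2
position: [0.5614, 0.0478, 0.2288]
tool_rot: [3.141, 0.0, -3.035]
force: [-0.1, 0.3, -0.3]
grip_width: 0.0001
finger_force: 0.0
t 2.2 rack tcp [-15.8  -1.2 228.8] yaw [ 180.     0.  -179.7] F [-0.1  0.3 -0.3] w 6.337842988036777e-05
row [ 0.001 -0.024  0.599] [0.    0.    0.004]
```

View pics/w1.png

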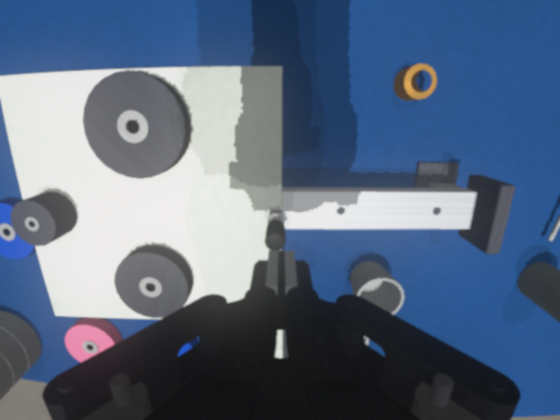

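The wrist view shows the knob at about (275,232) and the fingertips near (280,270). I'll check the knob's position by projecting it.

Run:
```python
from h import *
f=bot.grab_frame("wrist"); fl=210/np.tan(np.radians(f["vfov"]/2)); K=np.array([[fl,0,f["cx"]],[0,fl,f["cy"]],[0,0,1]])
for x,y,z in((0.01,-.006,.12),(0.01,-.006,.084),(-.01,-.006,.12),(-.01,-.006,.084),(-.016,-.006,.092),(0,0,.07),(.02,0,.07),(-.02,0,.07),(0,.2,.07),(-.0855,-.1307,.09)):
    print(x,y,z,cv2.projectPoints(np.r_[W(x,y),z][None],f["rvec"],f["tvec"],K,f["distortion"])[0].ravel().round())
```

```text
0.01 -0.006 0.12 [274. 242.]
0.01 -0.006 0.084 [274. 227.]
-0.01 -0.006 0.12 [274. 220.]
-0.01 -0.006 0.084 [274. 207.]
-0.016 -0.006 0.092 [274. 204.]
0 0 0.07 [281. 213.]
0.02 0 0.07 [281. 231.]
-0.02 0 0.07 [281. 194.]
0 0.2 0.07 [472. 214.]
-0.0855 -0.1307 0.09 [133. 127.]
```

Run:
```python
from h import *
f=bot.grab_frame("wrist")
g=ortho(f,.07).min(2).astype(int)
for y in (.09,.11,.15,.2,.23):
    col=g[:,int((.5-y)/.001)]; xs=.9-np.arange(len(col))*.001; d=np.gradient(cv2.GaussianBlur(col.astype(np.float32)[:,None],(1,5),0).ravel()); m=(xs>.5)&(xs<.63)
    a=xs[m][np.argmax(d[m])]; b=xs[m][np.argmin(d[m])]; print(y,a,b,[RKf(a,y),RKf(b,y)])
print([RKf(*d[:2]).round(4).tolist()+[round(d[2]),round(d[3])] for d in discs(f)])
```

```text
0.09 0.591 0.563 [array([0.01787348, 0.037905  ]), array([-0.00998664,  0.04070033])]
0.11 0.5880000000000001 0.5720000000000001 [array([0.01688513, 0.05810458]), array([0.00096507, 0.05970191])]
0.15 0.5840000000000001 0.543 [array([0.01689845, 0.09830408]), array([-0.02389672,  0.10239725])]
0.2 0.579 0.538 [array([0.0169151 , 0.14855346]), array([-0.02388007,  0.15264663])]
0.23 0.5760000000000001 0.535 [array([0.01692509, 0.17870308]), array([-0.02387008,  0.18279625])]
[]
```

```bash
sed -i 's/^RK=.*/RK=np.array([.575,.0505,.1])/' h.py; python3 -m inch '[[0,-0.024,0.3,0,0,0,0],[0,-0.024,0.6,0,0,0,0],[0,-0.024,0.6,0,0,0,0],[-0.07,-0.024,0.6,0,0,0,0],[-0.14,-0.024,0.6,0,0,0,0],[-0.21,-0.024,0.6,0,0,0,0],[-0.28,-0.024,0.6,0,0,0,0],[-0.35,-0.024,0.6,0,0,0,0],[-0.4,-0.024,0.6,0,0,0,0],[-0.43,-0.024,0.6,0,0,0,0],[-0.43,-0.024,0.6,0,0,0,0],[-0.43,-0.024,0.6,0,0,0,0]]'; python3 -c "
from h import *
st(); f=bot.grab_frame('wrist'); cv2.imwrite('pics/w2.png',f['img'][...,::-1])"
```

```text
clock: 3.85
position: [0.646, 0.0506, 0.1093]
tool_rot: [3.142, -0.003, -3.037]
force: [-16.4, -1.1, 10.5]
grip_width: -0.0002
finger_force: 8.4
t 3.85 rack tcp [ 70.7  -7.  109.3] yaw [ 180.    -0.2 -179.7] F [-16.4  -1.1  10.5] w -0.0001608351963611726
```

View pics/w2.png

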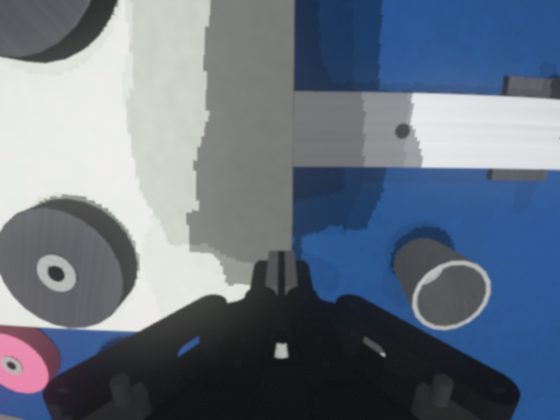

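```bash
python3 -m inch '[[-0.35,0,0,0,0,0,0],[0.05,0,0,0,0,0,0],[0.05,0,-0.25,0,0,0,0],[0.05,0,-0.25,0,0,0,0],[0.05,0,-0.25,0,0,0,0.6]]' >/dev/null 2>&1 & sleep 0; kill %1 2>/dev/null; echo skip; python3 -c "
from h import *
st()"
```

```text
skip
t 3.9 rack tcp [ 70.7  -7.  109.3] yaw [ 180.    -0.2 -179.7] F [-17.1  -0.7   9.5] w -0.00021766811334081456
```

```bash
sleep 1; python3 -m inch '[[0.05,0,0,0,0,0,0],[0.05,0,-0.2,0,0,0,0.6],[0.05,0,-0.3,0,0,0,0.6],[0.05,0,-0.3,0,0,0,0.6]]'; python3 -c "
from h import *
st(); row(-.124,-.178,.169,np.radians(-41));f=bot.grab_frame('top'); print([RKf(*d[:2]) for d in discs(f)])"
```

```text
clock: 4.4
position: [0.6386, 0.0497, 0.1707]
tool_rot: [3.141, 0.004, -3.037]
force: [0.4, -0.6, -0.9]
grip_width: 0.0511
finger_force: 0.0
t 4.4 rack tcp [ 63.2  -7.2 170.7] yaw [ 180.     0.2 -179.7] F [ 0.4 -0.6 -0.9] w 0.05109725848543533
row [ 0.94  -0.85   0.004] [-0.001  0.003 -0.542]
[array([-0.01594956,  0.18989695]), array([0.10666534, 0.34729282]), array([ 0.0768365 , -0.13545468])]
```

```bash
python3 -m inch '[[0.2,-0.2,0,0,0,-0.11,0.6],[0.4,-0.4,0,0,0,-0.22,0.6],[0.6,-0.6,0,0,0,-0.33,0.6],[0.8,-0.8,0,0,0,-0.44,0.6],[0.94,-0.85,0,0,0,-0.542,0.6],[0.94,-0.85,0,0,0,-0.542,0.6],[0.94,-0.85,0,0,0,-0.542,0.6]]'; python3 -c "
from h import *
st(); row(-.124,-.178,.091,np.radians(-41));f=bot.grab_frame('wrist'); cv2.imwrite('pics/w3.png',f['img'][...,::-1]); print([RKf(*d[:2]) for d in discs(f)])"
```

```text
clock: 5.32
position: [0.4687, -0.1389, 0.1681]
tool_rot: [3.142, 0.001, -2.186]
force: [0.7, -0.3, -0.3]
grip_width: 0.0512
finger_force: 0.0
t 5.33 rack tcp [-124.6 -177.8  168.1] yaw [ 180.    0. -131.] F [ 0.7 -0.3 -0.3] w 0.05119096245355819
row [-0.001 -0.003  0.386] [0. 0. 0.]
[]
```

View pics/w3.png

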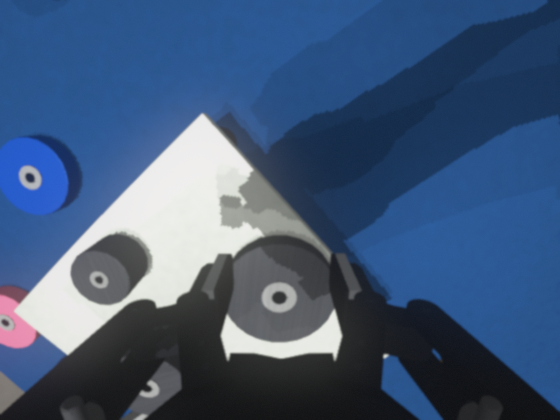

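```bash
python3 -m inch '[[0,0,0.2,0,0,0,0.6],[0,0,0.386,0,0,0,0.6],[0,0,0.386,0,0,0,0.6],[-0.06,0,0.386,0,0,0,0.6],[-0.12,0,0.386,0,0,0,0.6],[-0.18,0,0.386,0,0,0,0.6],[-0.24,0,0.386,0,0,0,0.6],[-0.3,0,0.386,0,0,0,0.6],[-0.36,0,0.386,0,0,0,0.6],[-0.42,0,0.386,0,0,0,0.6],[-0.48,0,0.386,0,0,0,0.6],[-0.54,0,0.386,0,0,0,0.6],[-0.6,0,0.386,0,0,0,0.6],[-0.65,0,0.386,0,0,0,0.6],[-0.69,0,0.386,0,0,0,0.6],[-0.69,0,0.386,0,0,0,0.6]]'; python3 -c "
from h import *
st(); f=bot.grab_frame('top'); print([RKf(*d[:2]) for d in discs(f)]);cv2.imwrite('pics/t4.png',np.hstack([ortho(f,.09,.4,.8,-.25,.3)[...,::-1]]))"
```

```text
clock: 7.38
position: [0.5487, -0.0254, 0.0918]
tool_rot: [-3.141, 0.001, -2.185]
force: [0.1, -0.8, 0.9]
grip_width: 0.0512
finger_force: 0.1
t 7.38 rack tcp [-33.8 -72.9  91.8] yaw [-1.799e+02  1.000e-01 -1.309e+02] F [ 0.1 -0.8  0.9] w 0.05115629670133691
[array([-0.01415315,  0.18726893]), array([0.10653711, 0.34720991])]
```

View pics/t4.png

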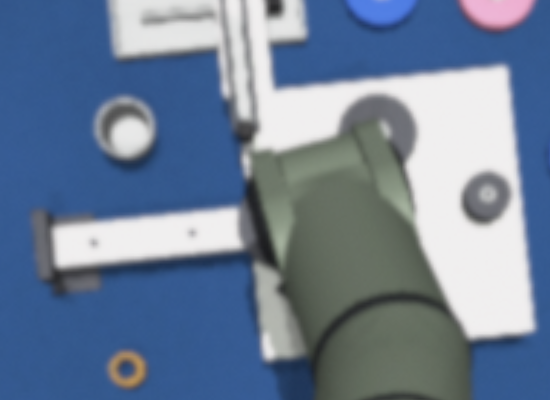

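The top view shows the bolt drawn back, with its knob at (243,130). The large weight's edge pokes out at (243,228), in line with the rail.

```bash
python3 -m inch '[[0.05,0,-0.1,0,0,0,0.6],[0.05,0,-0.4,0,0,0,0.6],[0.05,0,-0.4,0,0,0,0.6]]' >/dev/null; python3 -c "
from h import *
st(); row(0,-.095,.169,0)"
```

```text
t 7.8 rack tcp [-39.1 -81.3 175.1] yaw [-179.7    0.2 -131. ] F [ 0.8 -0.2 -0.8] w 0.051304336587110914
row [-0.077 -0.192  0.032] [-0.004  0.001 -0.455]
```

```bash
python3 -m inch '[[-0.03,-0.1,0.03,0,0,-0.11,0.6],[-0.077,-0.192,0.03,0,0,-0.22,0.6],[-0.077,-0.192,0.03,0,0,-0.33,0.6],[-0.077,-0.192,0.03,0,0,-0.455,0.6],[-0.077,-0.192,0.03,0,0,-0.455,0.6],[-0.077,-0.192,0.03,0,0,-0.455,0.6]]' >/dev/null; python3 -c "
from h import *
st(); print(bot.observe()['qpos'].round(2)); f=bot.grab_frame('wrist');
for z in(.07,.09): cv2.imwrite('pics/w5_%d.png'%(z*100),ortho(f,z,.4,.7,-.15,.27)[...,::-1])
cv2.imwrite('pics/w5.png',np.vstack([cv2.imread('pics/w5_7.png'),cv2.imread('pics/w5_9.png')]))
print('mouth px col',(.27-W(0,0)[1])*1e3,'row',(.7-W(0,0)[0])*1e3, 'end',(.27-W(0,.2)[1])*1e3,(.7-W(0,.2)[0])*1e3, (.27-W(0,-.035)[1])*1e3,(.7-W(0,-.035)[0])*1e3)"
```

```text
t 8.55 rack tcp [ -2.3 -94.9 164.4] yaw [180.    0.2 -90.1] F [ 0.3 -0.2 -0.9] w 0.05109044286008272
[ 0.71  0.84 -1.16  1.75  0.85  1.15  2.52]
mouth px col 219.50000000000003 row 125.0 end 20.499166944394855 144.96668332936568 254.32514578473092 121.50583041736095
```

View pics/w5.png

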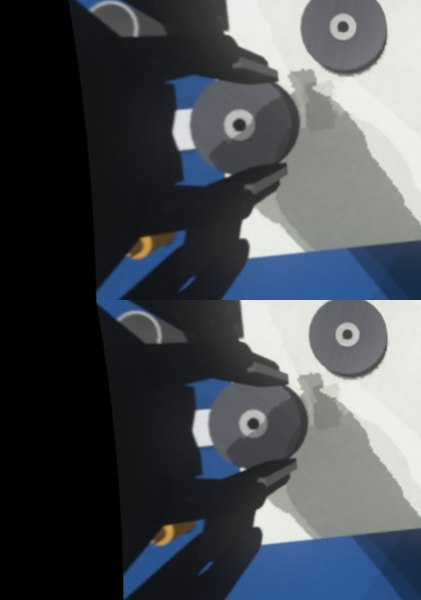

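The view puts the disc at (253,124) in the z=90 mm plane, so it's about 2 mm off the centre line at y≈-34, which is good. Joint 7 is at its limit, so I'll turn the tool half a turn back.

```bash
python3 -m inch '[[0,0,0,0,0,0.11,0.6],[0,0,0,0,0,0.22,0.6],[0,0,0,0,0,0.33,0.6],[0,0,0,0,0,0.44,0.6],[0,0,0,0,0,0.55,0.6],[0,0,0,0,0,0.66,0.6],[0,0,0,0,0,0.77,0.6],[0,0,0,0,0,0.88,0.6],[0,0,0,0,0,1,0.6],[0,0,0,0,0,1,0.6]]' ; python3 -m inch '[[0,0,0,0,0,0.11,0.6],[0,0,0,0,0,0.22,0.6],[0,0,0,0,0,0.33,0.6],[0,0,0,0,0,0.44,0.6],[0,0,0,0,0,0.55,0.6],[0,0,0,0,0,0.66,0.6],[0,0,0,0,0,0.77,0.6],[0,0,0,0,0,0.88,0.6],[0,0,0,0,0,1,0.6],[0,0,0,0,0,1,0.6],[0,0,0,0,0,1,0.6]]' >/dev/null; python3 -c "
from h import *
st(); print(bot.observe()['qpos'].round(2)); row(0,-.095,.091,0)"
```

```text
clock: 9.85
position: [0.5827, -0.044, 0.1659]
tool_rot: [-3.14, 0.001, -3.043]
force: [0.5, 0.1, -0.1]
grip_width: 0.0511
finger_force: 0.0
t 11.22 rack tcp [ -2.  -94.8 165.4] yaw [180.    0.   90.3] F [-0.2 -0.3 -0. ] w 0.05106480511139004
[ 0.29  0.59 -0.45  1.77  0.33  0.86 -0.2 ]
row [-0.001  0.01   0.372] [0.    0.    0.004]
```

```bash
python3 -m inch '[[0,0.01,0.2,0,0,0,0.6],[0,0.01,0.372,0,0,0,0.6],[0,0.01,0.372,0,0,0,0.6],[0.06,0.01,0.372,0,0,0,0.6],[0.12,0.01,0.372,0,0,0,0.6],[0.18,0.01,0.372,0,0,0,0.6],[0.24,0.01,0.372,0,0,0,0.6],[0.3,0.01,0.372,0,0,0,0.6],[0.36,0.01,0.372,0,0,0,0.6],[0.42,0.01,0.372,0,0,0,0.6],[0.48,0.01,0.372,0,0,0,0.6],[0.54,0.01,0.372,0,0,0,0.6],[0.6,0.01,0.372,0,0,0,0.6],[0.66,0.01,0.372,0,0,0,0.6],[0.71,0.01,0.372,0,0,0,0.6],[0.71,0.01,0.372,0,0,0,0.6]]'; python3 -c "
from h import *
st(); row(0,.102,.091,0); f=bot.grab_frame('top'); cv2.imwrite('pics/t6.png',ortho(f,.09,.4,.7,-.1,.3)[...,::-1])
print([((.3-W(0,y)[1])*1e3,(.7-W(0,y)[0])*1e3) for y in(.1,.2)])"
```

```text
clock: 13.22
position: [0.5703, 0.0988, 0.0914]
tool_rot: [3.14, -0.0, 1.672]
force: [-0.0, 0.7, 0.6]
grip_width: 0.0509
finger_force: 0.0
t 13.22 rack tcp [ 0.2 48.5 91.4] yaw [179.9  -0.   90.1] F [-0.   0.7  0.6] w 0.05089496410150156
row [ 0.267 -0.     0.002] [ 0.001 -0.     0.001]
[(np.float64(149.99958347219737), np.float64(134.98334166468285)), (np.float64(50.49916694439482), np.float64(144.96668332936568))]
```

View pics/t6.png

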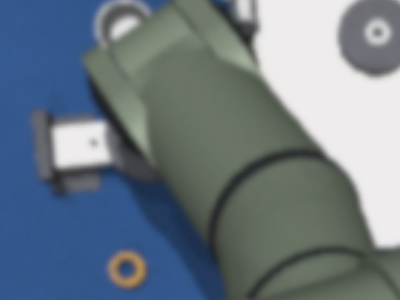

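The disc's front edge is at about (107,142) and lies on the rail as expected, so I'll carry on to the stop.

```bash
python3 -m inch '[[0.05,0,0,0,0,0,0.6],[0.1,0,0,0,0,0,0.6],[0.15,0,0,0,0,0,0.6],[0.19,0,0,0,0,0,0.6],[0.22,0,0,0,0,0,0.6],[0.24,0,0,0,0,0,0.6],[0.255,0,0,0,0,0,0.6],[0.27,0,0,0,0,0,0.6],[0.275,0,0,0,0,0,0.6],[0.275,0,0,0,0,0,0.6]]'; python3 -c "
from h import *
st()"
```

```text
clock: 14.52
position: [0.5648, 0.1517, 0.0908]
tool_rot: [3.142, 0.001, 1.67]
force: [0.5, -4.7, 3.2]
grip_width: 0.0514
finger_force: 2.2
t 14.53 rack tcp [ -0.  101.7  90.8] yaw [180.   0.  90.] F [ 0.5 -4.7  3.2] w 0.05135705078975663
```

```bash
python3 -m inch '[[-0.05,0,0,0,0,0,0.6],[-0.1,0,-0.1,0,0,0,0.6],[-0.2,0,-0.37,0,0,0,0.6],[-0.5,0,-0.37,0,0,0,0.6],[-0.8,0,-0.37,0,0,0,0.6],[-1,0,-0.37,0,0,0,0.6],[-1,0,-0.37,0,0,0,0.6]]'; python3 -c "
from h import *
st(); row(.1105,-.1785,.165,np.radians(37.7)); f=bot.grab_frame('top'); print([RKf(*d[:2]) for d in discs(f)])"
```

```text
clock: 15.4
position: [0.5847, -0.0512, 0.1659]
tool_rot: [3.141, 0.001, 1.665]
force: [-0.3, 0.9, -0.1]
grip_width: 0.0512
finger_force: 0.0
t 15.4 rack tcp [  -0.5 -102.2  165.9] yaw [1.80e+02 1.00e-01 8.97e+01] F [-0.3  0.9 -0.1] w 0.05121342814039867
row [-0.378  0.557  0.005] [ 0.     0.001 -0.422]
[array([0.10656347, 0.34712978])]
```

```bash
python3 -m inch '[[-0.1,0.14,0,0,0,-0.11,0.6],[-0.2,0.28,0,0,0,-0.22,0.6],[-0.3,0.42,0,0,0,-0.33,0.6],[-0.378,0.557,0,0,0,-0.422,0.6],[-0.378,0.557,0,0,0,-0.422,0.6],[-0.378,0.557,0,0,0,-0.422,0.6]]'; python3 -c "
from h import *
st(); print(bot.observe()['qpos'].round(2));row(.1105,-.1785,.091,np.radians(37.7)); f=bot.grab_frame('wrist')
a=ortho(f,.09,.5,.8,-.25,.2)[...,::-1]; f=bot.grab_frame('top'); b=ortho(f,.09,.5,.8,-.2,.25)[...,::-1]
cv2.imwrite('pics/w7.png',np.vstack([a,b]))
print('small px',(.2-W(.077,-.135)[1])*1e3,(.8-W(.077,-.135)[0])*1e3)
print('large home px',(.25-W(0,.153)[1])*1e3,300+(.8-W(0,.153)[0])*1e3)"
```

```text
clock: 16.2
position: [0.7027, -0.1097, 0.1651]
tool_rot: [3.141, -0.001, 2.334]
force: [-0.8, -0.5, 0.3]
grip_width: 0.0513
finger_force: 0.0
t 16.2 rack tcp [ 111.1 -172.2  165.1] yaw [180.  -0. 128.] F [-0.8 -0.5  0.3] w 0.05134274218278707
[ 0.4   0.8  -0.57  1.39  0.45  1.08  0.51]
row [-0.023 -0.022  0.371] [ 0.    -0.     0.003]
small px 276.1383892307277 134.90716802627034
large home px 47.26436271246204 540.2745127469648
```

View pics/w7.png

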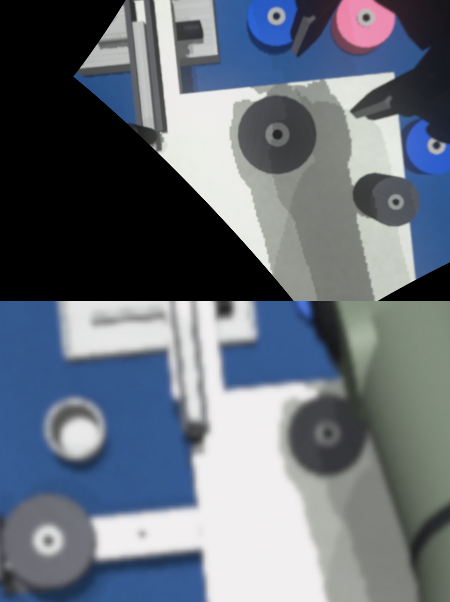

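The lower panel shows the large weight home and centred at (47,540). The small weight is at (277,134) in the upper panel, where I expected it. I'll push it diagonally to the mouth.

```bash
python3 -m inch '[[-0.023,-0.022,0.15,0,0,0,0.6],[-0.023,-0.022,0.371,0,0,0,0.6],[-0.023,-0.022,0.371,0,0,0,0.6],[0.03,-0.022,0.371,0,0,0,0.6],[0.09,-0.022,0.371,0,0,0,0.6],[0.15,-0.022,0.371,0,0,0,0.6],[0.21,-0.022,0.371,0,0,0,0.6],[0.27,-0.022,0.371,0,0,0,0.6],[0.33,-0.022,0.371,0,0,0,0.6],[0.39,-0.022,0.371,0,0,0,0.6],[0.45,-0.022,0.371,0,0,0,0.6],[0.51,-0.022,0.371,0,0,0,0.6],[0.57,-0.022,0.371,0,0,0,0.6],[0.62,-0.022,0.371,0,0,0,0.6],[0.667,-0.022,0.371,0,0,0,0.6],[0.667,-0.022,0.371,0,0,0,0.6]]'; python3 -m inch '[[-0.05,0,0,0,0,0,0.6],[-0.05,0,-0.2,0,0,0,0.6],[-0.05,0,-0.37,0,0,0,0.6],[-0.05,0,-0.37,0,0,0,0.6]]' >/dev/null; python3 -c "
from h import *
st(); row(0,-.096,.165,0)"
```

```text
clock: 18.3
position: [0.6076, -0.0169, 0.0916]
tool_rot: [3.141, 0.001, 2.334]
force: [0.7, -0.7, 0.8]
grip_width: 0.0514
finger_force: 0.4
t 18.8 rack tcp [ 33.2 -79.5 166.8] yaw [1.799e+02 1.000e-01 1.279e+02] F [-0.  -0.1 -0.7] w 0.051125765407911854
row [ 0.037 -0.181  0.008] [0.002 0.001 0.421]
```

```bash
python3 -m inch '[[0.01,-0.1,0,0,0,0.11,0.6],[0.037,-0.181,0,0,0,0.22,0.6],[0.037,-0.181,0,0,0,0.33,0.6],[0.037,-0.181,0,0,0,0.421,0.6],[0.037,-0.181,0,0,0,0.421,0.6],[0.037,-0.181,0,0,0,0.421,0.6]]'>/dev/null; python3 -c "
from h import *
st(); row(0,-.096,.091,0); f=bot.grab_frame('wrist')
a=ortho(f,.09,.45,.75,-.2,.25)[...,::-1]; cv2.imwrite('pics/w8.png',a)
print('exp px',(.25-W(0,-.0365)[1])*1e3,(.75-W(0,-.0365)[0])*1e3)"
```

```text
t 19.55 rack tcp [ -1.3 -95.5 164.1] yaw [-180.    -0.    90.3] F [-0.4  0.4 -0.4] w 0.05112968958780297
row [-0.003  0.007  0.365] [-0.    -0.     0.003]
exp px 235.81765203264794 171.3560802923908
```

View pics/w8.png

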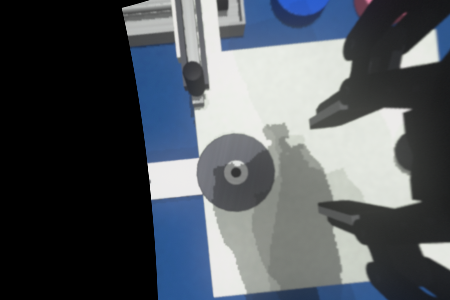

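The small weight is at (236,172), exactly on the rail line. Pushing it home.

```bash
python3 -m inch '[[0,0.007,0.2,0,0,0,0.6],[0,0.007,0.368,0,0,0,0.6],[0,0.007,0.368,0,0,0,0.6],[0.06,0.007,0.368,0,0,0,0.6],[0.12,0.007,0.368,0,0,0,0.6],[0.18,0.007,0.368,0,0,0,0.6],[0.24,0.007,0.368,0,0,0,0.6],[0.3,0.007,0.368,0,0,0,0.6],[0.36,0.007,0.368,0,0,0,0.6],[0.42,0.007,0.368,0,0,0,0.6],[0.48,0.007,0.368,0,0,0,0.6],[0.53,0.007,0.368,0,0,0,0.6],[0.56,0.007,0.368,0,0,0,0.6],[0.575,0.007,0.368,0,0,0,0.6],[0.585,0.007,0.368,0,0,0,0.6],[0.595,0.007,0.368,0,0,0,0.6],[0.6,0.007,0.368,0,0,0,0.6],[0.6,0.007,0.368,0,0,0,0.6]]'; python3 -c "
from h import *
st()"
```

```text
clock: 21.85
position: [0.573, 0.0744, 0.0918]
tool_rot: [3.141, 0.002, 1.672]
force: [0.3, -9.7, 6.2]
grip_width: 0.0515
finger_force: 4.8
t 21.85 rack tcp [ 0.4 24.  91.8] yaw [1.799e+02 1.000e-01 9.010e+01] F [ 0.3 -9.7  6.2] w 0.051468683235937666
```

```bash
python3 -m inch '[[-0.05,0,0,0,0,0,0.6],[-0.1,0,-0.1,0,0,0,0.6],[-0.15,0,-0.39,0,0,0,0.6],[-0.15,0,-0.39,0,0,0,0],[-0.15,0.2,-0.39,0,0,-0.11,0],[-0.15,0.4,-0.39,0,0,-0.22,0],[-0.15,0.59,-0.39,0,0,-0.33,0],[-0.15,0.59,-0.39,0,0,-0.44,0],[-0.15,0.59,-0.39,0,0,-0.55,0],[-0.15,0.59,-0.39,0,0,-0.66,0],[-0.15,0.59,-0.39,0,0,-0.77,0],[-0.15,0.59,-0.39,0,0,-0.88,0],[-0.15,0.59,-0.39,0,0,-1,0],[-0.15,0.59,-0.39,0,0,-1,0],[-0.15,0.59,-0.39,0,0,-1,0]]'; python3 -c "
from h import *
st(); row(.118,-.006,.109,np.pi/2); print(bot.observe()['qpos'].round(2)); f=bot.grab_frame('top')
a=ortho(f,.09,.45,.75,-.2,.25)[...,::-1]; cv2.imwrite('pics/t9.png',a)
print('exp px',[((.25-W(0,y)[1])*1e3,(.75-W(0,y)[0])*1e3) for y in (.153,.066)])"
```

```text
clock: 23.72
position: [0.6929, 0.0572, 0.1688]
tool_rot: [3.141, -0.0, -3.044]
force: [-0.3, 0.2, -0.2]
grip_width: -0.0001
finger_force: 0.0
t 23.73 rack tcp [118.   -5.1 168.8] yaw [ 180.    -0.  -180.2] F [-0.3  0.2 -0.2] w -0.00013207480198579452
row [-0.    -0.005  0.299] [ 0.    -0.    -0.002]
[ 0.28  0.83 -0.77  1.43  0.61  1.13  1.07]
exp px [(np.float64(47.26436271246204), np.float64(190.27451274696472)), (np.float64(133.82972509165032), np.float64(181.58900549869074))]
```

View pics/t9.png

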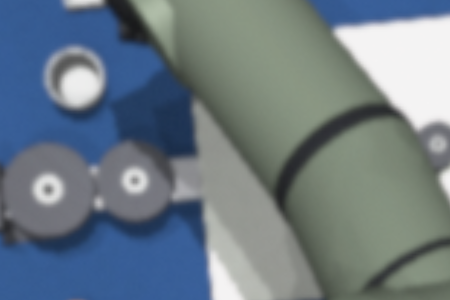

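Both weights are home, at (48,190) and (134,181), touching and centred. Now I'll shut the bolt.

```bash
python3 -m inch '[[0,-0.005,0.15,0,0,0,0],[0,-0.005,0.299,0,0,0,0],[0,-0.005,0.299,0,0,0,0],[0.05,-0.005,0.299,0,0,0,0],[0.11,-0.005,0.299,0,0,0,0],[0.17,-0.005,0.299,0,0,0,0],[0.23,-0.005,0.299,0,0,0,0],[0.29,-0.005,0.299,0,0,0,0],[0.35,-0.005,0.299,0,0,0,0],[0.41,-0.005,0.299,0,0,0,0],[0.46,-0.005,0.299,0,0,0,0],[0.5,-0.005,0.299,0,0,0,0],[0.53,-0.005,0.299,0,0,0,0],[0.545,-0.005,0.299,0,0,0,0],[0.545,-0.005,0.299,0,0,0,0]]'; python3 -c "
from h import *
st()"
```

```text
clock: 25.65
position: [0.5857, 0.0451, 0.1092]
tool_rot: [3.141, 0.002, -3.04]
force: [9.7, -0.6, -4.1]
grip_width: 0.0005
finger_force: 4.5
t 25.65 rack tcp [ 10.1  -6.5 109.2] yaw [ 1.800e+02  1.000e-01 -1.799e+02] F [ 9.7 -0.6 -4.1] w 0.0004658269025736212
```

```bash
python3 -m inch '[[-0.05,0,0,0,0,0,0],[-0.05,0,-0.3,0,0,0,0],[-0.05,0,-0.6,0,0,0,0],[-0.05,-0.3,-0.6,0,0,0,0],[-0.05,-0.6,-0.6,0,0,0,0],[-0.05,-0.9,-0.6,0,0,0,0],[-0.05,-0.9,-0.6,0,0,0,0],[-0.05,-0.9,-0.6,0,0,0,0]]'; python3 -c "
from h import *
st(); f=bot.grab_frame('top')
a=ortho(f,.09,.45,.75,-.2,.25)[...,::-1]; cv2.imwrite('pics/t10.png',a)
print('knob exp px',(.25-W(-.01,-.006)[1])*1e3,(.75-W(-.01,-.006)[0])*1e3)"
```

```text
clock: 26.65
position: [0.6129, -0.1323, 0.2289]
tool_rot: [3.141, -0.0, -3.04]
force: [0.3, 1.5, -0.3]
grip_width: -0.0003
finger_force: 0.0
t 26.65 rack tcp [  19.4 -185.6  228.9] yaw [ 179.9   -0.  -179.9] F [ 0.3  1.5 -0.3] w -0.0002760450658395228
knob exp px 206.46835915813645 184.35104115289934
```

View pics/t10.png

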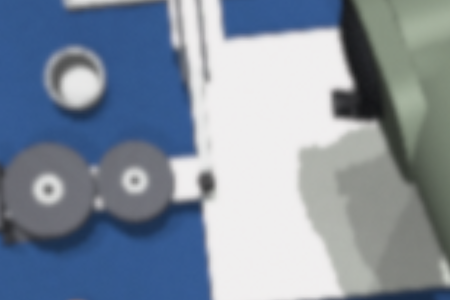

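The knob is at (206,183), which is the shut position (expected 206,184). Both weights are home at (48,190) and (134,181).

```bash
python3 -c "
from workcell import bot
print(bot.job_done())"
```

```text
the job is handed in; nothing more can be done
None
```

The job is handed in at about 27 s, though no verdict came back: the last top view shows both weights flat on the rail, touching and centred, with the larger against the end stop and the bolt shut behind them.

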